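# Shut the specimen carrier and hold it up level

### The job

The specimen carrier on the microscopy bench is loaded: swing its open lid fully shut while the carrier stands on the bench, then take the carrier by the steel bar across its top, lift it straight up until its underside is 10 to 20 cm above the bench, and keep it level and steady there. Finish while still holding it in the air, lid shut, with nothing but the gripper carrying it; do not tip it or its bottle, and leave the petri dish, slide mailer, oil bottle, blue slide box and mouse around it where they are.

Things in the scene. Friction and masses are not known exactly. Their poses are not given: they have to be found in the camera images.
- carrier: White plastic box, 150 (x) by 190 (y) by 50 mm high, loose; origin under its centre, z up. The x < 0 half has the hinged lid over three pockets with specimen pots, the x > 0 half is an open bay. A steel bar, 16 mm square, runs along y above the middle (x = 0), centre 105 mm high, on a 12 mm post at each end (y = +-83 mm), free space under it down to the 50 mm middle wall. Loaded 0.6 to 0.8 kg.
- bar_middle (a point): Middle of the carrying bar (carrier x = 0, y = 0, z = 105 mm); axes as the carrier's. The bar is clear to grip from above for about 65 mm to both sides along y, its pad faces look to +-x.
- lid (a joint): Lid angle in rad: 0 shut (level on the rim, top 55 mm above the bench), about 1.6 upright, 2.0 fully open, leaning outwards. The hinge lies along the carrier's outer -x top edge; the lid stays at any angle by a light friction (about 0.03 N m, under 1 N at the lid's edge).
- lid_hinge (a point): Middle of the lid's hinge line: carrier x = -75 mm, y = 0, z = 51 mm; the hinge line runs along the carrier's y. Axes as the carrier's.
- lid_edge (a point): Middle of the lid's free edge, 67 mm from the hinge. The lid is a grey plate 67 by 186 mm, 4 mm thick with a paper card on its outer face; no knob. Shut, its free edge lies 8 mm short of the carrier's middle (x = -8 mm).
- stain_bottle: Small amber glass bottle, 40 mm diameter, 62 mm high, black cap, standing loose in the open bay of the carrier, anywhere along it; about 0.11 kg, so it shifts the load along the bar. Origin at the centre of its underside.
- dish: Bystander: closed petri dish, 90 mm diameter, 14 mm high, on the bench beside the carrier's open-bay (+x) side; origin under its centre.
- mailer: Bystander: flat slide mailer, 30 by 80 by 16 mm, on the bench beyond the +y end of the carrier; origin under its centre.
- oil_bottle: Bystander: little amber oil bottle, 34 mm diameter, 70 mm high, left; origin under its centre.
- slide_box: Bystander: blue slide storage box, 100 by 170 by 35 mm, left; origin under its centre.
- mouse: Bystander: black computer mouse, 105 by 62 by 34 mm, right; origin under its centre.

How it is judged (in metres and radians):
On the way, in this order (a step that is already met when the one before it is completed fails the run):
1. the lid is shut while the carrier stands on the bench (value of joint lid below 0.08 rad and height (world z) of carrier below 0.01 m), for 0.2 s.
2. the carrier is lifted clear by its bar, level, lid shut (height (world z) of carrier above 0.04 m and angle between carrier's own z axis and vertical below 0.2 rad and value of joint lid below 0.12 rad and distance between the grasp point and bar_middle below 0.1 m), for 0.2 s.
At the end, for the whole second after the job is handed in: The carrier hangs from the gripper by its bar, underside 92 to 230 mm above the bench, within 300 mm of its start, level within 0.12 rad, slower than 20 mm/s and 0.1 rad/s, lid within 0.1 rad of shut, stain bottle standing in its bay, none of the other listed things touching the carrier (height (world z) of carrier between 0.092 and 0.23 m and distance of carrier from where it was at the start of the episode below 0.3 m and angle between carrier's own z axis and vertical below 0.12 rad and linear speed of carrier below 0.02 m/s and angular speed of carrier below 0.1 rad/s and value of joint lid below 0.1 rad and contact force between the fingers and carrier above 3 N and distance between the grasp point and bar_middle below 0.1 m and angle between stain_bottle's own z axis and vertical below 0.25 rad and x of stain_bottle in the frame of carrier between 0 and 0.075 m and z of stain_bottle in the frame of carrier below 0.015 m and contact force between carrier and dish below 0.3 N and contact force between carrier and mailer below 0.3 N and contact force between carrier and oil_bottle below 0.3 N and contact force between carrier and slide_box below 0.3 N and contact force between carrier and mouse below 0.3 N); the arm keeps its last pose, push and grip.
It fails at once if the carrier is tipped by more than 0.35 rad (angle between carrier's own z axis and vertical above 0.35 rad).
It fails at once if the stain bottle is tipped over (angle between stain_bottle's own z axis and vertical above 0.6 rad).
It fails at once if something else on the bench is pushed away (distance of any of dish, mailer, oil_bottle, slide_box, mouse from where it was at the start of the episode above 0.03 m).
It fails at once if something else on the bench is knocked over (angle between any of dish, mailer, oil_bottle, slide_box, mouse's own z axis and vertical above 0.4 rad).
It also fails if it takes over 58 s, if anything falls off the work surface, if the arm or the gripper's body presses on something with over 40 N, if the wrist force passes 120 N, or if a joint passes its speed limit or range.

### The arm

A 7-joint arm with a two-finger parallel gripper is mounted at the origin on the work surface. World frame = base frame: x ahead of the robot, y to its left, z up, the work surface at z = 0. Lengths are in mm, angles in rad, forces in N, time in s.
With the tool pointing down it reaches from about 400 to 875 mm from the base axis. Payload 4.4 kg.
Tool frame: the origin (TCP) lies at the very end of the fingers, on their centre line; the grasp point (between the pads) lies 19 mm behind it (ctrl.grip_depth is the distance from the TCP to the grasp point, in mm); z points along the fingers, x is the direction in which the jaws open and shut, and the axes are right-handed (so a half turn about z gives the same grasp; the last joint's range is limited). The gripper opens to 85 mm and grips with 20 to 120 N. Pads are 22 mm wide; open, the fingers measure 114 mm over their backs; the gripper's body (76 mm by 85 mm) begins 54 mm behind the grasp point. The pads swing forward as they close: fully open they stand 13 mm farther back than shut.
Start: joints at [1.281, 0.628, 0.038, 1.517, -0.027, 0.996, -0.02], TCP at [144.286, -633.798, 231.313] pointing down, gripper open.
Joint ranges: [-3.06, 3.06], [-0.37, 2.12], [-1.25, 1.32], [0.18, 2.47], [-1.1, 4.24], [0.23, 1.98], [-2.94, 2.94]. Speed limits (rad/s): [2.57, 2.57, 3.14, 3.14, 3.14, 3.14, 3.14].

### API

Orientations are given as [roll, pitch, yaw] about the fixed x, y, z axes, in that order (R = Rz(yaw) Ry(pitch) Rx(roll)).
In Python, from cell import ctrl gives the robot as it stands.
- The arm moves only by the shell command python3 -m creep 'ROWS'. ROWS is JSON, a list of rows, each an object with "hand": the opening, from 0 (shut) to 1 (fully open); "travel": the shift along the tool's x, y, z in cm, a list of three; "angular": the turn, a rotation vector about the tool's x, y, z in degrees, a list of three. In form: [{"hand": hand, "travel": [tx, ty, tz], "angular": [rx, ry, rz]}, ...]. A call has 1 to 20 rows; each row is the pose to reach, as a shift and turn from the pose measured when the call began, along the tool's axes at that moment; what a row does not reach only later rows make up. A row lasts 1/10 s, in which the tool goes at most 50 mm and 8.59 degrees, less where a joint would pass 70% of its speed; a pose out of reach is approached as far as the arm can. A call with a gripper value outside its range is refused whole. The fingers move at their own pace and stop on an object; the grip force is fixed at half the most. Time passes only in rows, so rows that repeat a pose let the fingers close. It gives the time, the measured TCP pose, the force and the opening at its end, in the units of the state.
- ctrl.read_state(): the state, without advancing time (a new reading comes with each control period).
- ctrl.get_image(name): name is "side" or "top" or "wrist"; returns a dict with "frame" (400x640x3 uint8, red, green, blue), "fx", "fy", "cx", "cy" (pixels), "origin" and "orientation" of the camera in the world. Camera axes: x right, y down, z forward; pixel columns grow to the right and rows downward; lengths in mm; the calibration is good to about 2 mm. A picture is of the moment at which its call begins. There is no depth.
- ctrl.finish_job(): hands the job in, once; it reports no verdict.
Trained networks look in the newest picture that a camera, given by its name, has taken for a name from the list of things; names that differ only in an ending like _2 or _b are one class to them, and where a whole thing is asked for, a point or a joint stands for the part that bears it (a point fixed in the world has none). Each returns a list of dicts, best first, with "confidence" (0 to 1); they miss things now and then, are a little off and sometimes report something else, mostly with a low value. They report only what shows in the picture. A call takes as long as a camera call.
- ctrl.regions_of(camera, thing): "region" (400x640 bool, what is visible of it).
- ctrl.spot_point(camera, thing): "at" ([x, y, z] in mm, in world coordinates, good to about 4 mm: a listed point, or the origin of a listed thing).
The state is a dict: "clock": time; "qpos": joint angles; "qd": joint speeds; "tau": joint torques, N m; "eef_pos": TCP position; "tool_rot": TCP orientation; "force": force on the tool from outside, world axes, zero at the start; "torque": the same for the moment, N m; "width": finger opening in mm.
Only numpy, scipy, OpenCV 4.12 (cv2) and the standard library are available. Lean on these libraries where they do the work, as an engineer would, in place of code of your own. Each camera call takes 0.05 s, during which the arm holds its last target. There are 200 camera calls.

## Working session

There is one attempt and no reset: what is moved stays moved. The work goes in short steps, Python scripts to look and compute and a shell command to move; the robot and the scene stay as the last step left them, time stands still between calls to the robot, and variables do not carry over. Pictures are saved under pics/ and viewed, about 8 in all and at most 12, crops included, and the job is handed in when it is done.

```bash
mkdir -p pics; ls
cat > h.py <<'E'
from cell import ctrl
import numpy as np, cv2
from scipy.spatial.transform import Rotation as R
np.set_printoptions(precision=3,suppress=True)
def shot(cam,fn):
    d=ctrl.get_image(cam); cv2.imwrite('pics/'+fn,d['frame'][:,:,::-1]); return d
def pts(cam,names):
    for n in names:
        for r in ctrl.spot_point(cam,n)[:2]: print(cam,n,np.round(r['at'],1),round(r['confidence'],2))
E
python3 - <<'E'
from h import *
s=ctrl.read_state(); print({k:np.round(v,3) for k,v in s.items()})
N=['carrier','bar_middle','lid_hinge','lid_edge','stain_bottle','dish','mailer','oil_bottle','slide_box','mouse']
for c in ['top','side']:
    d=shot(c,c+'1.png'); print(c,d['fx'],d['cx'],d['cy'],d['origin'],d['orientation']); pts(c,N)
E
```

```text
pics
{'clock': np.float64(0.0), 'qpos': array([ 1.281,  0.629,  0.038,  1.518, -0.027,  0.996, -0.02 ]), 'qd': array([ 0.   , -0.001,  0.001, -0.   , -0.001,  0.   , -0.001]), 'tau': array([  0.001, -56.34 ,   1.227, -19.345,   0.011,   0.01 ,  -0.   ]), 'eef_pos': array([ 144.139, -633.17 ,  230.386]), 'tool_rot': array([ 3.142,  0.002, -1.347]), 'force': array([ 0.541, -0.087, -0.01 ]), 'torque': array([ 0.024, -0.007, -0.025]), 'width': np.float64(85.168)}
top 479.9920383610764 320.78940911773003 201.55400423608253 [ 456.303    0.677 1692.655] [-3.084  0.013 -1.567]
top carrier [583.5  47.7  -0.7] 0.56
top bar_middle [579.6  45.8  99.3] 0.66
top lid_hinge [650.8  14.9  53. ] 0.91
top lid_edge [644.4  17.4 122.3] 0.51
top stain_bottle [527.   29.3   5.2] 0.59
top dish [449.8  99.8  -0.8] 0.74
top mailer [476.4 -80.9  -0.4] 0.47
top mailer [532.7  24.7   2.2] 0.44
top oil_bottle [394.6 401.3   1.9] 0.63
top slide_box [648.6 485.3  -0.1] 0.86
top mouse [ 502.4 -465.5   -5.4] 0.93
side 468.05911226742245 320.64951622412315 202.24266467581097 [ 185.765 1048.493  922.649] [-2.205 -0.014 -2.809]
side carrier [583.9  45.3  -1.3] 0.82
side bar_middle [586.   42.  100.2] 0.86
side lid_hinge [647.9   9.6  51.7] 0.58
side lid_edge [642.4  20.3 118.5] 0.62
side stain_bottle [531.9  29.1   4.7] 0.73
side dish [446.5 100.8   0.3] 0.93
side mailer [476.1 -80.2   0.4] 0.53
side oil_bottle [388.7 398.   -3.2] 0.77
side slide_box [650.6 491.8   0.6] 0.95
side mouse [ 499.9 -460.2   -2. ] 0.85
```

View pics/top1.png

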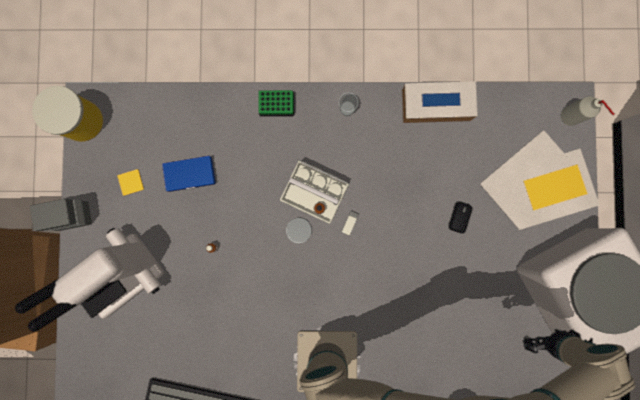

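View pics/side1.png

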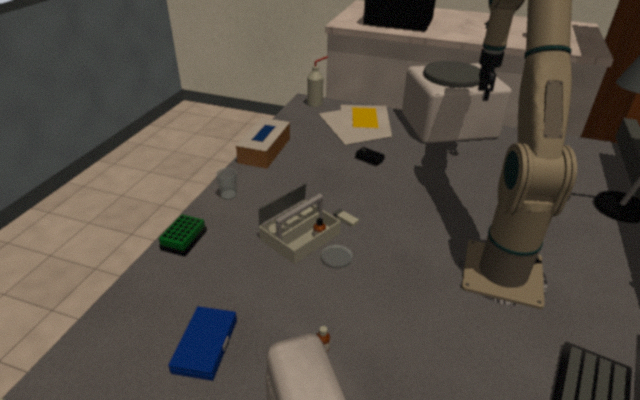

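The top view shows the carrier near (315,190) with its lid upright on the far side, the bottle in the near bay, the dish at (299,230) and the mailer at (350,222). The side view agrees with this. The carrier's +x points at about 152° in the world.

```bash
cat >> h.py <<'E'
def go(xyz,yawdeg):
    s=ctrl.read_state(); R0=R.from_euler('xyz',s['tool_rot']); 
    T=R.from_euler('xyz',[180,0,yawdeg],degrees=True)
    print('t',s['clock'],'pos',s['eef_pos'],'rpy',np.degrees(s['tool_rot']),'F',s['force'],'w',s['width'])
    print('travel cm',(R0.inv().apply(np.array(xyz)-s['eef_pos'])/10).round(2),'ang',np.degrees((R0.inv()*T).as_rotvec()).round(2))
E
python3 - <<'E'
from h import *
for i in range(3):
  for c in ['top','side']:
    ctrl.get_image(c); pts(c,['carrier','bar_middle','lid_hinge','lid_edge'])
go([690,-10,231],-27.6)
E
```

```text
top carrier [581.8  45.6  -1.7] 0.91
top bar_middle [583.6  46.1 102.3] 0.66
top lid_hinge [649.8  11.4  50.5] 0.68
top lid_hinge [ 500.4 -461.3   -2.3] 0.55
top lid_edge [645.2  18.1 122.3] 0.61
side carrier [579.   44.7  -0.9] 0.82
side bar_middle [584.6  45.2 101.8] 0.63
side lid_hinge [648.9  13.4  49.5] 0.62
side lid_edge [641.3  18.6 119.8] 0.71
top carrier [579.3  46.5  -3.1] 0.91
top bar_middle [584.8  45.5 101.5] 0.64
top lid_hinge [653.5  11.4  53.5] 0.82
top lid_edge [646.   16.8 121.6] 0.58
side carrier [580.6  45.1  -2.5] 0.65
side carrier [529.4  30.8   3.6] 0.45
side lid_hinge [648.6  11.8  51. ] 0.58
side lid_edge [642.5  18.7 120. ] 0.8
top carrier [580.   45.4  -2.5] 0.77
top bar_middle [582.7  47.9  98.9] 0.93
top bar_middle [530.   29.    3.9] 0.54
top lid_hinge [653.   14.5  53.7] 0.55
top lid_edge [651.4  13.4  52.7] 0.73
top lid_edge [644.2  16.4 123.4] 0.44
side carrier [581.4  44.4   0.5] 0.58
side bar_middle [585.4  44.1 100.9] 0.77
side lid_hinge [651.5  10.1  50.3] 0.72
side lid_edge [641.7  19.  121.3] 0.56
t 2.6 pos [ 144.327 -633.792  231.323] rpy [-179.997   -0.001  -77.175] F [ 0.159  0.62  -0.539] w 85.36646902102892
travel cm [-48.71 -67.05   0.04] ang [ -0.    -0.   -49.58]
```

```bash
python3 -m creep '[{"hand":0,"travel":[-48.7,-67,0],"angular":[0,0,-50.5]},{"hand":0,"travel":[-48.7,-67,0],"angular":[0,0,-50.5]},{"hand":0,"travel":[-48.7,-67,0],"angular":[0,0,-50.5]},{"hand":0,"travel":[-48.7,-67,0],"angular":[0,0,-50.5]},{"hand":0,"travel":[-48.7,-67,0],"angular":[0,0,-50.5]},{"hand":0,"travel":[-48.7,-67,0],"angular":[0,0,-50.5]},{"hand":0,"travel":[-48.7,-67,0],"angular":[0,0,-50.5]},{"hand":0,"travel":[-48.7,-67,0],"angular":[0,0,-50.5]},{"hand":0,"travel":[-48.7,-67,0],"angular":[0,0,-50.5]},{"hand":0,"travel":[-48.7,-67,0],"angular":[0,0,-50.5]},{"hand":0,"travel":[-48.7,-67,0],"angular":[0,0,-50.5]},{"hand":0,"travel":[-48.7,-67,0],"angular":[0,0,-50.5]},{"hand":0,"travel":[-48.7,-67,0],"angular":[0,0,-50.5]},{"hand":0,"travel":[-48.7,-67,0],"angular":[0,0,-50.5]},{"hand":0,"travel":[-48.7,-67,0],"angular":[0,0,-50.5]},{"hand":0,"travel":[-48.7,-67,0],"angular":[0,0,-50.5]},{"hand":0,"travel":[-48.7,-67,0],"angular":[0,0,-50.5]},{"hand":0,"travel":[-48.7,-67,0],"angular":[0,0,-50.5]},{"hand":0,"travel":[-48.7,-67,0],"angular":[0,0,-50.5]},{"hand":0,"travel":[-48.7,-67,0],"angular":[0,0,-50.5]}]'
python3 - <<'E'
from h import *
d=shot('wrist','w1.png'); print(d['origin'],d['orientation'])
pts('wrist',['carrier','bar_middle','lid_hinge','lid_edge','stain_bottle'])
go([690,-10,231],-26.3)
E
```

```text
clock: 4.6
eef_pos: [688.8, -12.3, 231.2]
tool_rot: [3.14, 0.0, -0.468]
force: [-0.4, 0.4, -0.2]
width: 0.1
[723.013  56.296 373.271] [ 2.839  0.    -0.468]
wrist carrier [580.3  47.7   3. ] 0.89
wrist bar_middle [579.   48.7 107.7] 0.72
wrist bar_middle [653.2  11.5  47.8] 0.58
wrist lid_hinge [653.1  11.6  51.4] 0.75
wrist lid_hinge [476.7 -78.9   1.4] 0.23
wrist lid_edge [645.9  18.5 115.7] 0.68
wrist stain_bottle [531.8  28.3   5.9] 0.97
t 4.9 pos [689.302 -11.207 231.645] rpy [179.994  -0.02  -26.752] F [0.191 0.321 0.119] w 0.006908110147827329
travel cm [ 0.01 -0.14  0.06] ang [ 0.01 -0.02 -0.45]
```

View pics/w1.png

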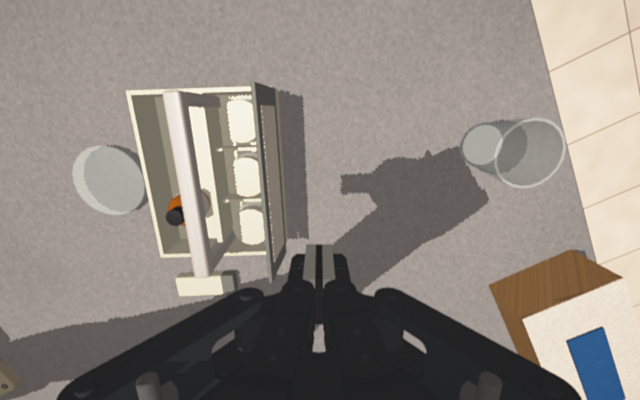

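The wrist view shows the lid upright (edge from about (255,83) to (272,278)). The bar runs from (174,93) to (202,276), and the bottle at (178,213) is in the bay. I'll back-project the bar's ends to check the yaw.

Run:
```python
from h import *
d=ctrl.get_image('wrist'); Rc=R.from_euler('xyz',d['orientation'])
def bp(u,v,z):
    r=Rc.apply([(u-d['cx'])/d['fx'],(v-d['cy'])/d['fy'],1]); o=np.array(d['origin']); return o+r*(z-o[2])/r[2]
def an(a,b): v=b-a; return np.degrees(np.arctan2(v[1],v[0])),np.linalg.norm(v[:2]),((a+b)/2)
print(an(bp(174,93,113),bp(202,276,113)))
print('open rim edge',an(bp(128,92,50),bp(162,257,50)))
for zz in (118,): print('lid edge',an(bp(255,83,zz),bp(272,279,zz)))
c=np.array([583,45.8]);ex=np.array([-.896,.443]); ey=np.array([-.443,-.896])
for x,y in [(-125,0),(-95,0)]: print(c+x*ex+y*ey)
```

```text
(np.float64(-115.76310731621703), np.float64(172.15437783289235), array([585.851,  47.919, 113.   ]))
open rim edge (np.float64(-115.15844637055332), np.float64(188.49904801996107), array([517.296,  78.74 ,  50.   ]))
lid edge (np.float64(-115.09827099164305), np.float64(179.8277342076345), array([649.776,  19.51 , 118.   ]))
[695.     -9.575]
[668.12    3.715]
```

```bash
python3 -m creep '[{"hand":0,"travel":[0,-0.6,4],"angular":[0,0,-1]},{"hand":0,"travel":[0,-0.6,8],"angular":[0,0,-1]},{"hand":0,"travel":[0,-0.6,11],"angular":[0,0,-1]},{"hand":0,"travel":[0,-0.6,13],"angular":[0,0,-1]},{"hand":0,"travel":[0,-0.6,13],"angular":[0,0,-1]},{"hand":0,"travel":[-1.5,-0.6,13],"angular":[0,0,-1]},{"hand":0,"travel":[-2.5,-0.6,13],"angular":[0,0,-1]},{"hand":0,"travel":[-3.1,-0.6,13],"angular":[0,0,-1]},{"hand":0,"travel":[-3.7,-0.6,13.1],"angular":[0,0,-1]},{"hand":0,"travel":[-4.3,-0.6,13.2],"angular":[0,0,-1]},{"hand":0,"travel":[-4.9,-0.6,13.4],"angular":[0,0,-1]},{"hand":0,"travel":[-5.5,-0.6,13.7],"angular":[0,0,-1]},{"hand":0,"travel":[-6,-0.6,14],"angular":[0,0,-1]},{"hand":0,"travel":[-6.5,-0.6,14.4],"angular":[0,0,-1]},{"hand":0,"travel":[-6.5,-0.6,14.4],"angular":[0,0,-1]},{"hand":0,"travel":[-6.5,-0.6,14.4],"angular":[0,0,-1]}]'
python3 - <<'E'
from h import *
d=shot('wrist','w2.png')
pts('wrist',['carrier','bar_middle','lid_hinge','lid_edge','stain_bottle'])
go([690,-10,231],-25.7)
E
```

```text
clock: 6.55
eef_pos: [633.9, 23.7, 87.3]
tool_rot: [3.141, 0.0, -0.449]
force: [0.0, -0.4, 0.1]
width: 0.1
wrist carrier [579.5  47.9   3.9] 0.91
wrist bar_middle [578.7  48.4 104.2] 0.84
wrist lid_hinge [650.4  11.5  47.1] 0.61
wrist lid_edge [610.5  36.   97. ] 0.71
wrist stain_bottle [611.1  34.3  98.3] 0.25
t 6.85 pos [634.204  23.547  87.625] rpy [-179.996   -0.027  -25.741] F [ 0.008  0.325 -0.143] w -0.017418946677816186
travel cm [  6.49   0.6  -14.33] ang [-0.   -0.03 -0.04]
```

View pics/w2.png

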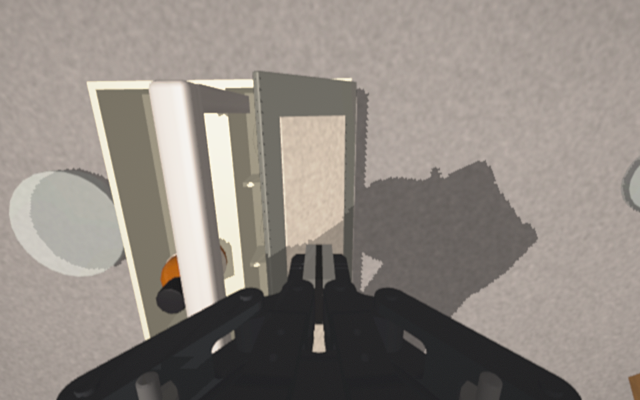

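The lid follows the finger and is now at about 45°; its edge shows at (255–265, 70–280) and the carrier hasn't moved. I'll keep going until it's shut.

```bash
python3 -m creep '[{"hand":0,"travel":[-0.4,0,0.5],"angular":[0,0,0]},{"hand":0,"travel":[-0.7,0,1],"angular":[0,0,0]},{"hand":0,"travel":[-0.9,0,1.5],"angular":[0,0,0]},{"hand":0,"travel":[-1,0,2],"angular":[0,0,0]},{"hand":0,"travel":[-1,0,2.5],"angular":[0,0,0]},{"hand":0,"travel":[-1,0,2.9],"angular":[0,0,0]},{"hand":0,"travel":[-1,0,3.2],"angular":[0,0,0]},{"hand":0,"travel":[-1,0,3.3],"angular":[0,0,0]},{"hand":0,"travel":[-1,0,3.3],"angular":[0,0,0]},{"hand":0,"travel":[-1,0,3.3],"angular":[0,0,0]}]'
python3 - <<'E'
from h import *
ctrl.get_image('wrist')
pts('wrist',['carrier','lid_edge'])
go([690,-10,231],-25.7)
E
```

```text
clock: 7.85
eef_pos: [626.9, 27.4, 55.2]
tool_rot: [-3.14, -0.004, -0.45]
force: [4.6, -1.7, 2.0]
width: -0.4
wrist carrier [577.8  46.4   2.6] 0.55
wrist lid_edge [590.4  43.9  50.8] 0.66
t 8.0 pos [626.874  27.392  55.204] rpy [-179.924   -0.201  -25.772] F [ 5.069 -2.128  2.64 ] w 0.18535980902663507
travel cm [  7.37   0.6  -17.55] ang [-0.08 -0.2  -0.07]
```

There's a 5 N sideways push on the tool, probably a knuckle touching the bar. I'll back off sideways and press down lightly.

```bash
python3 -m creep '[{"hand":0,"travel":[0.6,0,0],"angular":[0,0,0]},{"hand":0,"travel":[0.6,0,0],"angular":[0,0,0]},{"hand":0,"travel":[0.6,0,0.2],"angular":[0,0,0]},{"hand":0,"travel":[0.6,0,0.2],"angular":[0,0,0]},{"hand":0,"travel":[0.6,0,0.2],"angular":[0,0,0]}]'
python3 -m creep '[{"hand":0,"travel":[0,0,0],"angular":[0,0,0]},{"hand":0,"travel":[1,0,-2],"angular":[0,0,0]},{"hand":0,"travel":[1,0,-6],"angular":[0,0,0]},{"hand":0,"travel":[1,0,-10],"angular":[0,0,0]},{"hand":0,"travel":[1,0,-14],"angular":[0,0,0]},{"hand":0,"travel":[1,0,-17],"angular":[0,0,0]},{"hand":0,"travel":[1,0,-17],"angular":[0,0,0]}]'
python3 - <<'E'
from h import *
d=shot('wrist','w3.png')
pts('wrist',['carrier','bar_middle','lid_hinge','lid_edge','stain_bottle'])
ctrl.get_image('side'); pts('side',['carrier','bar_middle','lid_edge','stain_bottle'])
ctrl.get_image('top'); pts('top',['carrier','bar_middle','lid_edge','stain_bottle'])
go([583,46.5,200],-25.7)
E
```

```text
clock: 8.5
eef_pos: [630.7, 25.6, 55.0]
tool_rot: [-3.141, -0.001, -0.449]
force: [-5.2, 1.0, 17.7]
width: 0.3
clock: 9.2
eef_pos: [641.2, 22.1, 229.1]
tool_rot: [-3.138, -0.006, -0.449]
force: [0.4, -0.2, -0.4]
width: -0.1
wrist carrier [584.7  48.    3.8] 0.57
wrist bar_middle [576.9  51.  106.9] 0.89
wrist lid_hinge [648.3  12.7  48.8] 0.62
wrist lid_edge [589.5  44.2  50.7] 0.56
wrist stain_bottle [531.2  25.2   8.1] 0.76
wrist stain_bottle [579.8  50.1 108.9] 0.61
side carrier [580.9  46.4  -2.8] 0.87
side bar_middle [585.8  42.  100. ] 0.84
side lid_edge [590.   44.   53.7] 0.76
side stain_bottle [531.7  29.4   4.9] 0.53
top carrier [578.2  43.5   2. ] 0.7
top bar_middle [581.5  45.5 102.5] 0.83
top lid_edge [589.3  41.7  58.3] 0.62
top stain_bottle [581.9  47.   -2.8] 0.73
t 10.0 pos [639.611  21.288 224.956] rpy [-179.98    -0.046  -25.738] F [ 0.544  0.216 -0.733] w -0.13447324252471063
travel cm [-6.2   0.19  2.49] ang [-0.02 -0.05 -0.04]
```

View pics/w3.png

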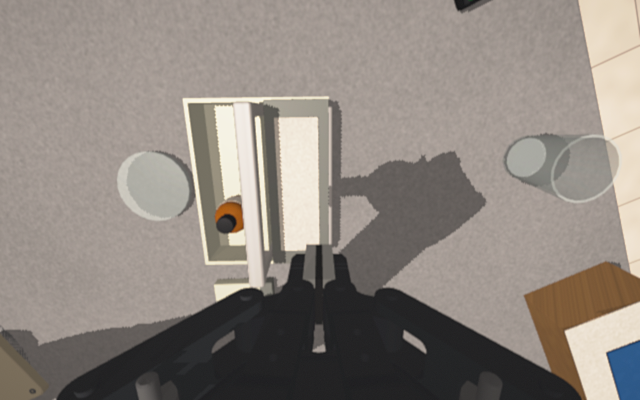

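The lid is shut flat: its card lies level at (300,170), the bar runs from (245,103) to (260,282), and the bottle stands at (228,217). I'll locate the bar precisely, then grip it slightly towards +y, where the bottle shifts the load.

Run:
```python
from h import *
d=ctrl.get_image('wrist'); Rc=R.from_euler('xyz',d['orientation'])
def bp(u,v,z):
    r=Rc.apply([(u-d['cx'])/d['fx'],(v-d['cy'])/d['fy'],1]); o=np.array(d['origin']); return o+r*(z-o[2])/r[2]
a,b=bp(244.5,103,113),bp(259,282,113); v=b-a
print(a,b,(a+b)/2,np.degrees(np.arctan2(v[1],v[0])),np.linalg.norm(v))
p=[r['at'] for c in ('top','side','wrist') for k in range(2) if ctrl.get_image(c) is not None for r in ctrl.spot_point(c,'bar_middle')[:1]]
print(np.round(p,1))
go([580.5,42,170],-25.7)
```

```text
[621.346 123.574 113.   ] [550.527 -27.371 113.   ] [585.937  48.102 113.   ] -115.13452066841776 166.73251421525026
[[583.1  45.  101.5]
 [583.2  43.2 102.7]
 [583.9  40.3 103.1]
 [578.4  52.4 106.9]
 [578.7  50.3 103.2]]
t 10.65 pos [639.558  21.28  224.958] rpy [-179.984   -0.043  -25.734] F [-0.61   0.104  0.193] w -0.13166790024042768
travel cm [-6.22  0.7   5.49] ang [-0.02 -0.04 -0.03]
```

```bash
python3 -m creep '[{"hand":1,"travel":[-2,0.7,0],"angular":[0,0,-0.4]},{"hand":1,"travel":[-4,0.7,0],"angular":[0,0,-0.4]},{"hand":1,"travel":[-6.2,0.7,0],"angular":[0,0,-0.4]},{"hand":1,"travel":[-6.2,0.7,0],"angular":[0,0,-0.4]},{"hand":1,"travel":[-6.2,0.7,0],"angular":[0,0,-0.4]},{"hand":1,"travel":[-6.2,0.7,0],"angular":[0,0,-0.4]},{"hand":1,"travel":[-6.2,0.7,0],"angular":[0,0,-0.4]},{"hand":1,"travel":[-6.2,0.7,2],"angular":[0,0,-0.4]},{"hand":1,"travel":[-6.2,0.7,5],"angular":[0,0,-0.4]},{"hand":1,"travel":[-6.2,0.7,5],"angular":[0,0,-0.4]}]'
python3 - <<'E'
from h import *
d=shot('wrist','w4.png'); pts('wrist',['bar_middle'])
go([580.5,42,86],-25.5)
E
```

```text
clock: 11.65
eef_pos: [578.4, 41.0, 171.6]
tool_rot: [3.138, 0.005, -0.443]
force: [-0.4, 0.6, -0.0]
width: 85.0
wrist bar_middle [578.1  51.6 104.1] 0.91
t 11.75 pos [580.892  41.663 174.806] rpy [179.992   0.003 -25.364] F [-0.268 -1.374  0.345] w 85.31783555741141
travel cm [-0.05 -0.01  8.88] ang [0.01 0.   0.14]
```

View pics/w4.png

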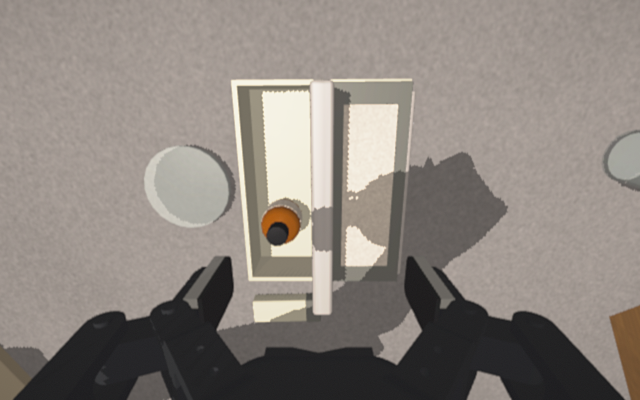

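The bar at column 321 is centred between the open fingers and parallel to the pads. I'll go down and close.

```bash
python3 -m creep '[{"hand":1,"travel":[0,0,3],"angular":[0,0,0]},{"hand":1,"travel":[0,0,6],"angular":[0,0,0]},{"hand":1,"travel":[0,0,8],"angular":[0,0,0]},{"hand":1,"travel":[0,0,8.9],"angular":[0,0,0]},{"hand":1,"travel":[0,0,8.9],"angular":[0,0,0]},{"hand":1,"travel":[0,0,8.9],"angular":[0,0,0]},{"hand":0,"travel":[0,0,8.9],"angular":[0,0,0]},{"hand":0,"travel":[0,0,8.9],"angular":[0,0,0]},{"hand":0,"travel":[0,0,8.9],"angular":[0,0,0]},{"hand":0,"travel":[0,0,8.9],"angular":[0,0,0]},{"hand":0,"travel":[0,0,8.9],"angular":[0,0,0]},{"hand":0,"travel":[0,0,8.9],"angular":[0,0,0]},{"hand":0,"travel":[0,0,8.9],"angular":[0,0,0]},{"hand":0,"travel":[0,0,8.9],"angular":[0,0,0]},{"hand":0,"travel":[0,0,8.9],"angular":[0,0,0]},{"hand":0,"travel":[0,0,8.9],"angular":[0,0,0]}]'
python3 - <<'E'
from h import *
go([580.5,42,86],-25.5); print(ctrl.read_state()['torque'])
E
```

```text
clock: 13.35
eef_pos: [581.0, 41.6, 86.1]
tool_rot: [3.142, -0.0, -0.443]
force: [-0.7, -0.2, 5.2]
width: 14.9
t 13.35 pos [581.048  41.639  86.147] rpy [179.998  -0.022 -25.354] F [-0.745 -0.217  5.175] w 14.851008974556548
travel cm [-0.06 -0.01  0.01] ang [ 0.   -0.02  0.15]
[-0.029  0.151  0.092]
```

Gripped at about 15 mm opening. I'll make a small lift first and check the tilt and load.

```bash
python3 -m creep '[{"hand":0,"travel":[0,0,-0.3],"angular":[0,0,0]},{"hand":0,"travel":[0,0,-0.7],"angular":[0,0,0]},{"hand":0,"travel":[0,0,-1.1],"angular":[0,0,0]},{"hand":0,"travel":[0,0,-1.5],"angular":[0,0,0]},{"hand":0,"travel":[0,0,-2],"angular":[0,0,0]},{"hand":0,"travel":[0,0,-2],"angular":[0,0,0]},{"hand":0,"travel":[0,0,-2],"angular":[0,0,0]}]'
python3 - <<'E'
from h import *
d=shot('wrist','w5.png'); pts('wrist',['bar_middle','carrier'])
d=ctrl.get_image('side'); cv2.imwrite('pics/s5.png',cv2.resize(d['frame'][150:290,210:410,::-1],None,fx=4,fy=4,interpolation=cv2.INTER_CUBIC)); pts('side',['carrier','lid_edge','lid_hinge'])
go([580.5,42,86],-25.5); print(ctrl.read_state()['torque'])
E
```

```text
clock: 14.05
eef_pos: [581.1, 41.6, 106.3]
tool_rot: [-3.141, -0.001, -0.443]
force: [-0.4, -1.1, -5.5]
width: 15.2
wrist bar_middle [579.   49.3 124.2] 0.79
wrist bar_middle [581.3  48.9  20.7] 0.54
wrist carrier [580.9  45.3  22.1] 0.74
side carrier [581.3  42.6  20.4] 0.9
side lid_edge [586.2  44.9  74.3] 0.82
side lid_hinge [646.3  13.5  70. ] 0.67
t 14.4 pos [580.983  41.65  106.043] rpy [179.994  -0.012 -25.358] F [ 0.039  0.273 -6.573] w 15.138953570355072
travel cm [-0.06 -0.01  2.  ] ang [ 0.01 -0.01  0.14]
[ 0.005 -0.015 -0.013]
```

View pics/s5.png

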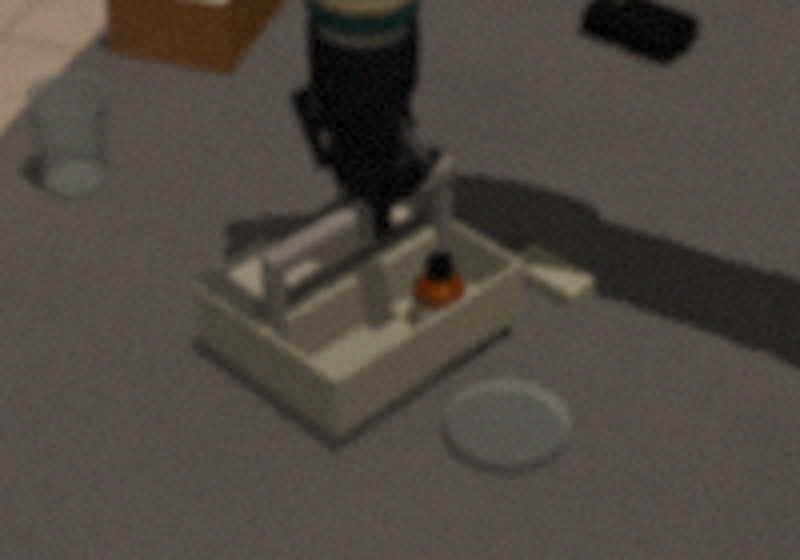

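The carrier hangs level and clear of the bench, the bottle is standing, the load is about 6.6 N and there is almost no moment. I'll lift another 13 cm gently.

```bash
python3 -m creep '[{"hand":0,"travel":[0,0,-0.4],"angular":[0,0,0]},{"hand":0,"travel":[0,0,-1.2],"angular":[0,0,0]},{"hand":0,"travel":[0,0,-2.2],"angular":[0,0,0]},{"hand":0,"travel":[0,0,-3.2],"angular":[0,0,0]},{"hand":0,"travel":[0,0,-4.2],"angular":[0,0,0]},{"hand":0,"travel":[0,0,-5.2],"angular":[0,0,0]},{"hand":0,"travel":[0,0,-6.2],"angular":[0,0,0]},{"hand":0,"travel":[0,0,-7.2],"angular":[0,0,0]},{"hand":0,"travel":[0,0,-8.2],"angular":[0,0,0]},{"hand":0,"travel":[0,0,-9.2],"angular":[0,0,0]},{"hand":0,"travel":[0,0,-10.2],"angular":[0,0,0]},{"hand":0,"travel":[0,0,-11.2],"angular":[0,0,0]},{"hand":0,"travel":[0,0,-12.2],"angular":[0,0,0]},{"hand":0,"travel":[0,0,-12.8],"angular":[0,0,0]},{"hand":0,"travel":[0,0,-13],"angular":[0,0,0]},{"hand":0,"travel":[0,0,-13],"angular":[0,0,0]},{"hand":0,"travel":[0,0,-13],"angular":[0,0,0]},{"hand":0,"travel":[0,0,-13],"angular":[0,0,0]},{"hand":0,"travel":[0,0,-13],"angular":[0,0,0]},{"hand":0,"travel":[0,0,-13],"angular":[0,0,0]}]'
python3 - <<'E'
from h import *
d=ctrl.get_image('side'); cv2.imwrite('pics/s6.png',cv2.resize(d['frame'][110:290,210:410,::-1],None,fx=3,fy=3,interpolation=cv2.INTER_CUBIC)); pts('side',['carrier','lid_edge','lid_hinge','stain_bottle'])
for c in ('wrist','top'): ctrl.get_image(c); pts(c,['carrier','lid_edge','lid_hinge','stain_bottle','dish','mailer'])
go([580.5,42,236],-25.5); print(ctrl.read_state()['torque'])
E
```

```text
clock: 16.4
eef_pos: [580.8, 41.7, 235.8]
tool_rot: [3.141, 0.0, -0.443]
force: [-0.4, 0.4, -5.9]
width: 15.0
side carrier [579.6  43.8 147.4] 0.56
side lid_edge [583.4  43.7 204.7] 0.72
side lid_hinge [ 499.4 -459.7   -1.4] 0.66
side lid_hinge [587.5  45.  205. ] 0.22
side stain_bottle [529.8  29.5 155.8] 0.75
wrist carrier [582.5  45.6 149.4] 0.56
wrist lid_edge [592.8  44.6 199.7] 0.93
wrist lid_hinge [649.4  13.5 200.1] 0.61
wrist stain_bottle [532.1  28.7 158.2] 0.84
wrist dish [456.  101.7  -0. ] 0.83
wrist dish [591.3  43.3 198. ] 0.58
top lid_hinge [651.6  10.9 202.3] 0.93
top mailer [480.  -79.9  -2.1] 0.62
t 17.35 pos [580.948  41.713 236.027] rpy [179.993  -0.009 -25.355] F [ 0.095 -0.028 -5.539] w 15.109607526857475
travel cm [-0.05 -0.01  0.  ] ang [ 0.01 -0.01  0.14]
[0.002 0.013 0.008]
```

View pics/s6.png

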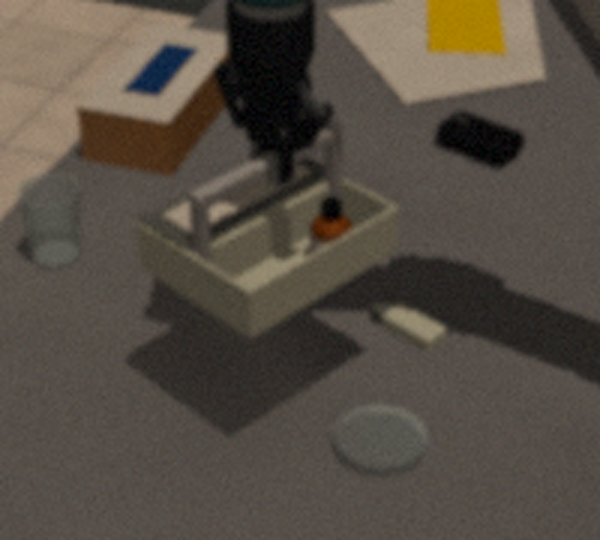

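The carrier hangs level about 15 cm up with its lid shut and the bottle standing; the dish and mailer are untouched and the arm is steady. I'm handing in.

```bash
python3 -c "
from cell import ctrl
print(ctrl.finish_job())"
```

```text
the job is handed in; nothing more can be done
None
```

I swung the lid shut with the closed fingers and pressed it home with about 18 N. I then gripped the bar slightly towards the bottle's end and lifted the carrier straight up. I handed it in at about 17 s of the 58 s, with the gripper still holding it; no verdict was reported.

**Last checks:**
- **Height and level:** the underside is about 148 mm above the bench, and the carrier looked level in the side picture.
- **Lid:** its edge and hinge were both at about 200 mm (wrist camera), so it is shut.
- **Bottle:** it stands in its bay.
- **Grip:** the opening is 15 mm on the 16 mm bar, the load about 5.5–6.6 N, and the moment near zero.
- **Bystanders:** the dish and mailer are within about 6 mm of their first positions, roughly detection noise. I did not measure the oil bottle, slide box and mouse again after the lift, but nothing went near them.

**Failed or disagreed:**
- While closing the lid, the tool felt a sideways push of about 5 N, probably a gripper knuckle touching the bar. I backed off, and the carrier did not visibly move.
- In the last look, the top camera found only the hinge and the mailer. The side camera first gave the mouse's position for the hinge, then a weak wrong one, and the wrist camera gave a second, false dish on the carrier. I ignored these false reports.

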